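# Pour the thumb knobs into the parts tin

### The arm

A 6-joint arm with a two-finger parallel gripper is mounted at the origin on the work surface. World frame = base frame: x ahead of the robot, y to its left, z up, the work surface at z = 0. Lengths are in mm, angles in rad, forces in N, time in s.
With the tool pointing down it reaches from about 325 to 875 mm from the base axis. Payload 4.4 kg.
Tool frame: the origin (TCP) lies on the centre line of the jaws, within the pads' length; the fingertips stand ahead of it and the grasp point (between the pads) lies 6 mm ahead of it (ctrl.tcp_to_tips is the z of the fingertips in the tool frame, in mm); z points along the fingers, y is the line along which they close (so a half turn about z gives the same grasp; the last joint's range is limited). The gripper opens to 85 mm and grips with 20 to 120 N. Pads are 22 mm wide; open, the fingers measure 114 mm over their backs; the gripper's body (76 mm by 85 mm) begins 54 mm behind the grasp point. The pads swing forward as they close: fully open they stand 13 mm farther back than shut.
Start: joints at [-1.395, 0.207, 1.542, -0, 1.393, -0.15], TCP at [184.026, -544.758, 217.282] pointing down, gripper open.
Joint ranges: [-2.73, 2.73], [-0.86, 2.22], [0.23, 2.46], [-1.11, 4.25], [0.08, 2.63], [-2.82, 2.82]. Speed limits (rad/s): [2.79, 2.79, 3.14, 3.14, 3.14, 3.14].

### API

Orientations are given as a 3x3 rotation matrix whose columns are the frame's x, y, z axes.
In Python, from plant import ctrl, sensors, optics gives the robot as it stands. Calls block until the motion is done:
- ctrl.move_ptp(position, orientation): joint-space move of the TCP to a pose.
- ctrl.move_l(position, rot=None, vel=150, threshold=None): straight line of the TCP; rot=None keeps the orientation; vel is the mean speed in mm/s. With threshold (N) it stops when the force on the tool has changed by that much, and returns True; else False.
- ctrl.set_joints(angles): joint-space move.
- ctrl.gripper_to(opening, force=None): finger opening in mm; force is the grip in N (None keeps the last); returns when the fingers have stopped.
- ctrl.hold(seconds).
- ctrl.solve_ik(position, orientation): joint angles nearest the present ones, or None.
- sensors.read_state(): the state.
- optics.grab_frame(name): name is "side" or "top" or "wrist"; returns (picture, depth): 400x640x3 uint8, red, green, blue; 400x640 float32, mm along the optical axis (not along the pixel's ray), 0 where there is no reading.
- optics.camera_params(name): a dict with "mtx" (3x3 intrinsics, pixels), "R" (3x3) and "t" (3): a world point X has camera coordinates R X + t; the wrist camera has in their place "T_tool_cam" (4x4, takes a point from camera to tool coordinates, whose origin is the TCP and whose axes are the flange's). Camera axes: x right, y down, z forward; pixel columns grow to the right and rows downward; lengths in mm; the calibration is good to about 2 mm. A picture is of the moment at which its call begins: read the wrist's pose just before it. camera_params takes no time and is no camera call.
A pose or a line that the arm cannot do raises ctrl.MotionError and nothing moves.
- ctrl.finish_job(): hands the job in; it is judged then, once.
The state is a dict: "t": time; "q": joint angles; "qvel": joint speeds; "tau": joint torques, N m; "eef_pos": TCP position; "eef_rot": TCP orientation; "force": force on the tool from outside, world axes, zero at the start; "wrist_torque": the same for the moment, N m; "grip_width": finger opening in mm; "grasp_force": force on a finger pad.
Only numpy, scipy, OpenCV 4.12 (cv2) and the standard library are available. Lean on these libraries where they do the work, as an engineer would, in place of code of your own. Each camera call takes 0.05 s, during which the arm holds its last target. There are 200 camera calls.

### The job

Swing the cover of the parts tin well aside by its handle, pour all six thumb knobs from the steel cup into the tin, stand the empty cup upright on the bench again and swing the cover fully back over the tin. Leave the other things on the bench where they are.

Things in the scene. Friction and masses are not known exactly. Their poses are not given: they have to be found in the camera images.
- bin: Round open-topped steel parts tin, fixed to the bench, axis upright; outer diameter 128 mm, wall 4 mm, height 70 mm, inner floor 5 mm up. Origin: centre of its underside. Its hinge post (18 mm thick) stands outside the wall, 78 mm from the tin's axis along the tin's +x.
- bin_hinge (a point): The vertical hinge axis of the tin's swing cover, on top of the hinge post, 73 mm above the bench; 78 mm along the tin's +x from its axis.
- cover (a joint): Angle of the flat round swing cover (132 mm across, 5 mm thick, its top 80 mm above the bench, 5 mm over the tin's rim) about the vertical hinge post, rad. 0: over the tin, against its stop; grows as the cover swings anticlockwise seen from above; 2.0: stop, all but clear of the mouth. It moves level, stays where it is left, and a push of about 0.5 N on its handle moves it.
- cover_handle (a point): A point on the axis of the cover's handle, an upright round black peg 18 mm thick standing 45 mm up from the cover's top (80 to 125 mm above the bench); the point lies 103 mm above the bench. The peg is 125 mm from the hinge axis; with the cover at 0 it lies 47 mm from the tin's axis along the tin's -x.
- cup: Plain straight-sided round steel cup with a closed bottom and no handle, 64 mm outer diameter, 95 mm tall, wall 3 mm, floor 5 mm, about 140 g, standing loose on the bench with the six knobs (240 g in all) inside up to about 60 mm. Origin: centre of its underside, z along its axis to the mouth. Smooth inside: the knobs slide and roll out readily once it is tipped well past level.
- knob0_c (a point): Centre of the ball of thumb knob 1 of 6: a bronze ball 25 mm across with a stub 12 mm wide standing out 4 mm, about 40 g, loose, in the cup at the start.
- knob1_c (a point): Centre of the ball of thumb knob 2 of 6: a bronze ball 25 mm across with a stub 12 mm wide standing out 4 mm, about 40 g, loose, in the cup at the start.
- knob2_c (a point): Centre of the ball of thumb knob 3 of 6: a bronze ball 25 mm across with a stub 12 mm wide standing out 4 mm, about 40 g, loose, in the cup at the start.
- knob3_c (a point): Centre of the ball of thumb knob 4 of 6: a bronze ball 25 mm across with a stub 12 mm wide standing out 4 mm, about 40 g, loose, in the cup at the start.
- knob4_c (a point): Centre of the ball of thumb knob 5 of 6: a bronze ball 25 mm across with a stub 12 mm wide standing out 4 mm, about 40 g, loose, in the cup at the start.
- knob5_c (a point): Centre of the ball of thumb knob 6 of 6: a bronze ball 25 mm across with a stub 12 mm wide standing out 4 mm, about 40 g, loose, in the cup at the start.
- adapter: Bystander: silver two-inch adapter, a tube 64 mm across and 55 mm tall with a dust plug in its lower end, standing loose, empty; much lower than the cup. Origin: centre of its underside.
- filter: Bystander: solar filter cell lying flat, a disc 94 mm across and 14 mm thick with smoky glass. Origin: centre of its underside.
- lenscap: Bystander: yellow plastic lens cap lying flat, 84 mm across, 19 mm high. Origin: centre of its underside.
- driver: Bystander: screwdriver 170 mm long lying on the far side of the bench. Origin: midway along its length; x along it to the tip.
- eyepiece: Bystander: black eyepiece standing upright, 48 mm across, 76 mm tall. Origin: centre of its underside.
Things that resemble listed ones, but are neither listed nor needed, are in the scene too. Leave any red look-alike of the cup alone. What is shaped like the bin but green or red is not meant.

How it is judged:
By the outcome, as a careful person would: the job done as asked, in the order asked, and still so for the second after the job is handed in, with the robot touching nothing.
It also fails if it takes over 72 s, if anything falls off the work surface, if the arm or the gripper's body presses on something with over 40 N, if the wrist force passes 120 N, or if a joint passes its speed limit or range.

## Working session

There is one attempt and no reset: what is moved stays moved. The work goes in short steps, each a Python script; the robot and the scene stay as the last script left them, time stands still between calls to the robot, and variables do not carry over. Pictures are saved under pics/ and viewed, at most 10 in all, crops included, and the job is handed in when it is done.

```bash
mkdir -p pics; python3 - <<'E'
from plant import ctrl,sensors,optics
import cv2,numpy as np
for n in("top","side"):
    p,d=optics.grab_frame(n); cv2.imwrite(f"pics/{n}0.png",p[:,:,::-1]); np.savez(f"{n}0.npz",p=p,d=d)
    c=optics.camera_params(n); print(n,c,(d==0).mean())
s=sensors.read_state();print(s["t"],s["grip_width"],ctrl.tcp_to_tips)
E
```

```text
top {'mtx': array([[451.58182366,   0.        , 315.18430551],
       [  0.        , 451.58182366, 200.50601874],
       [  0.        ,   0.        ,   1.        ]]), 'R': array([[-1.28226900e-02, -9.99916823e-01, -1.38754989e-03],
       [-9.98366732e-01,  1.28800487e-02, -5.56594376e-02],
       [ 5.56726798e-02,  6.71579929e-04, -9.98448848e-01]]), 't': array([  18.25178418,  526.68082055, 1223.03560695])} 0.00404296875
side {'mtx': array([[444.55854885,   0.        , 323.92187366],
       [  0.        , 444.55854885, 204.52162486],
       [  0.        ,   0.        ,   1.        ]]), 'R': array([[-0.75533673, -0.65515124, -0.0155973 ],
       [-0.49796533,  0.5892611 , -0.63624043],
       [ 0.42602459, -0.47280885, -0.77133315]]), 't': array([ 422.84601498,  323.58698162, 1124.35770584])} 0.0039453125
0.1 85.76550984004464 25.0
```

View pics/top0.png

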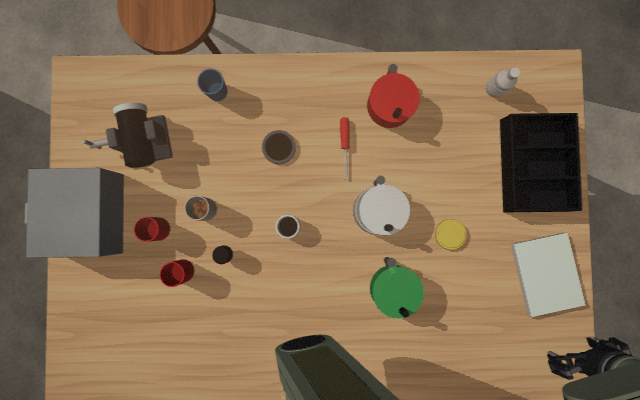

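View pics/side0.png

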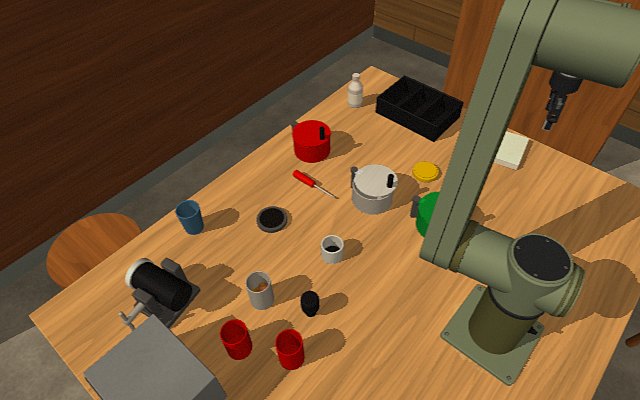

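Top view candidates:
- **Cup:** grey cup (200,208) with bronze balls inside. The red cups (150,229) and (175,273), the blue cup (211,83) and the short adapter (288,227) are not it.
- **Tin:** grey (382,210), with its hinge at (379,182) and peg at (388,228). The red (394,98) and green (398,291) tins are not meant.

I'll confirm in a crop and measure.

```bash
cat >h.py <<'E'
from plant import ctrl,sensors,optics
import cv2,numpy as np
def cloud(d,c,T=None):
    v,u=np.mgrid[:d.shape[0],:d.shape[1]]; K=c["mtx"]
    P=np.stack([(u-K[0,2])/K[0,0]*d,(v-K[1,2])/K[1,1]*d,d],-1)
    if T is None: return (P-c["t"])@c["R"]
    return P@T[:3,:3].T+T[:3,3]
def circ(P):
    A=np.c_[2*P[:,:2],np.ones(len(P))]; s=np.linalg.lstsq(A,(P[:,:2]**2).sum(1),rcond=None)[0]
    return s[:2],np.sqrt(s[2]+s[0]**2+s[1]**2)
E
python3 - <<'E'
from h import *
for n,boxes in(("top",dict(cup=(180,190,225,228),tin=(350,172,415,240))),("side",dict(cup=(240,265,280,312),tin=(343,155,405,218)))):
    z=np.load(n+"0.npz");P=cloud(z["d"],optics.camera_params(n));p=z["p"]
    if n=="top": cv2.imwrite("pics/crop.png",cv2.resize(cv2.cvtColor(p[150:260,120:430],4),None,fx=2.5,fy=2.5,interpolation=2))
    for k,(a,b,c,e) in boxes.items():
        Q=P[b:e,a:c].reshape(-1,3);
        for lo,hi in ((-5,5),(75,85),(88,100),(105,135)):
            m=(Q[:,2]>lo)&(Q[:,2]<hi); 
            if m.sum()>5:
                q=Q[m]; print(n,k,lo,hi,m.sum(),"med",np.median(q,0).round(),"min",q.min(0).round(),"max",q.max(0).round(),"fit",[np.round(x) for x in circ(q)])
E
```

```text
top cup -5 5 1007 med [507. 317.  -0.] min [458. 264.  -5.] max [562. 388.   5.] fit [array([510., 326.]), np.float64(55.0)]
top cup 75 85 42 med [509. 326.  79.] min [479. 284.  75.] max [537. 346.  85.] fit [array([508., 314.]), np.float64(30.0)]
top cup 88 100 108 med [508. 315.  94.] min [479. 283.  88.] max [538. 345. 100.] fit [array([508., 315.]), np.float64(30.0)]
top tin -5 5 1976 med [ 546. -173.   -0.] min [ 418. -265.   -5.] max [606. -83.   5.] fit [array([ 509., -174.]), np.float64(93.0)]
top tin 75 85 1964 med [ 501. -165.   79.] min [ 434. -233.   75.] max [ 585. -104.   85.] fit [array([ 502., -167.]), np.float64(48.0)]
top tin 105 135 46 med [ 452. -172.  124.] min [ 445. -182.  107.] max [ 460. -165.  128.] fit [array([ 452., -173.]), np.float64(7.0)]
side cup -5 5 1004 med [541. 285.   0.] min [451. 207.  -5.] max [635. 374.   5.] fit [array([541., 293.]), np.float64(63.0)]
side cup 75 85 98 med [510. 313.  80.] min [478. 283.  75.] max [541. 344.  85.] fit [array([509., 313.]), np.float64(30.0)]
side cup 88 100 137 med [511. 315.  93.] min [477. 279.  88.] max [542. 344.  99.] fit [array([510., 313.]), np.float64(30.0)]
side tin -5 5 1995 med [ 528. -218.    1.] min [ 378. -391.   -5.] max [692. -45.   5.] fit [array([ 532., -212.]), np.float64(119.0)]
side tin 75 85 1053 med [ 503. -164.   81.] min [ 433. -238.   75.] max [ 591. -104.   85.] fit [array([ 503., -169.]), np.float64(49.0)]
side tin 88 100 16 med [ 448. -170.   95.] min [ 444. -179.   88.] max [ 456. -164.  100.] fit [array([ 451., -173.]), np.float64(6.0)]
side tin 105 135 48 med [ 450. -172.  121.] min [ 443. -186.  105.] max [ 461. -166.  128.] fit [array([ 452., -175.]), np.float64(7.0)]
```

View pics/crop.png

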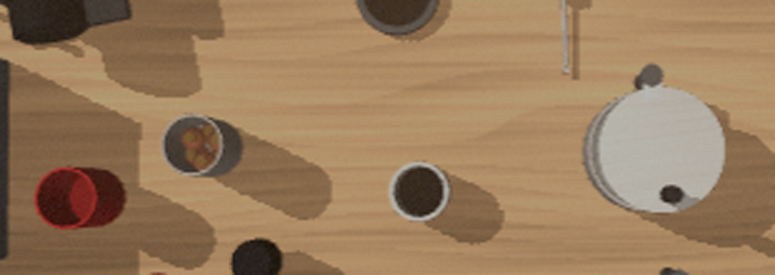

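Confirmed: the grey cup at crop (195,146) holds bronze knobs and stands at about (509,314). The silver tin's cover is at crop (660,150), with its peg at (671,194). Next I'll fit the hinge, tin and obstacles, and check IK for both phases.

```bash
cat >>h.py <<'E'
u=lambda v:np.array(v,float)/np.linalg.norm(v)
def Rdown(phi):            # tool down, jaws close tangentially at hinge angle phi
    y=np.array([-np.sin(phi),np.cos(phi),0]);z=np.array([0,0,-1.]);return np.c_[np.cross(y,z),y,z]
def Rside(az,p,flip=1):    # tool along azimuth az, pitched p down, jaws close horizontally
    z=np.array([np.cos(az)*np.cos(p),np.sin(az)*np.cos(p),-np.sin(p)]);y=flip*np.array([-np.sin(az),np.cos(az),0]);return np.c_[np.cross(y,z),y,z]
E
python3 - <<'E'
from h import *
t=np.load("top0.npz");s=np.load("side0.npz")
Pt=cloud(t["d"],optics.camera_params("top"));Ps=cloud(s["d"],optics.camera_params("side"))
def sel(P,lo,hi):
    Q=P.reshape(-1,3);return Q[np.all((Q>lo)&(Q<hi),1)]
for n,P in(("top",Pt),("side",Ps)):
    hp=sel(P,(568,-180,68),(600,-130,95));print(n,"hinge",len(hp),hp.mean(0).round(),hp.min(0).round(),hp.max(0).round())
    w=sel(P,(420,-260,15),(590,-90,62));w=w[np.hypot(*(w[:,:2]-[502,-167]).T)<72];print("tinwall",len(w),circ(w) if len(w)>20 else"")
    c=sel(P,(425,-245,76),(566,-95,84));print("cover",((c.min(0)+c.max(0))/2).round(1))
    e=sel(P,(350,180,68),(440,290,84));print("eyepiece",np.median(e,0).round())
    a=sel(P,(430,20,45),(530,120,60));print("adapter",circ(a),len(a))
    for nm,lo,hi in(("red",(280,250,85),(460,500,100)),):
        r=sel(P,lo,hi);print("redcups",r.min(0).round(),r.max(0).round())
H=np.array([576,-159.]);
import itertools
q0=sensors.read_state()["q"]
print([None if (q:=ctrl.solve_ik([*(H+125*np.r_[np.cos(f),np.sin(f)]),115],Rdown(f+k))) is None else (round(f,2),k,np.round(q,2).tolist()) for k in(0,np.pi) for f in np.linspace(3.26,5.26,3)])
C=np.array([509,314,60.])
for az,p,fl in itertools.product(np.radians([30,45,60,75,90,105]),np.radians([10,20,30,40]),(1,-1)):
    R=Rside(az,p,fl);q=ctrl.solve_ik(C-6*R[:,2],R);
    if q is not None: print("g",np.degrees(az).round(),np.degrees(p).round(),fl,np.round(q,2))
E
```

```text
top hinge 60 [ 577. -159.   80.] [ 569. -171.   75.] [ 585. -148.   86.]
tinwall 15 
cover [ 499.2 -168.2   80. ]
eyepiece [386. 257.  75.]
adapter (array([457.99099112,  85.45480475]), np.float64(29.156683923842657)) 123
redcups [309. 346.  85.] [460. 476.  99.]
side hinge 43 [ 577. -160.   80.] [ 568. -175.   69.] [ 591. -150.   85.]
tinwall 286 (array([ 500.01853684, -160.76326166]), np.float64(64.55805374653046))
cover [ 499.4 -171.    80. ]
eyepiece [385. 258.  75.]
adapter (array([458.76854429,  84.12363258]), np.float64(29.223954437927485)) 164
redcups [309. 345.  85.] [460. 474.  99.]
[(np.float64(3.26), 0, [-0.55, 0.13, 1.86, -0.0, 1.15, 0.91]), (np.float64(4.26), 0, [-0.63, 0.33, 1.6, -0.0, 1.2, -0.17]), (np.float64(5.26), 0, [-0.52, 0.54, 1.31, -0.0, 1.29, -1.07]), (np.float64(3.26), 3.141592653589793, [-0.55, 0.13, 1.86, -0.0, 1.15, -2.24]), None, (np.float64(5.26), 3.141592653589793, [-0.52, 0.54, 1.31, -0.0, 1.29, 2.08])]
g 30.0 10.0 1 [0.26 0.72 2.33 2.87 1.31 1.6 ]
g 30.0 10.0 -1 [ 0.26  0.72  2.33  2.87  1.31 -1.55]
g 30.0 20.0 1 [0.28 0.5  2.35 2.85 0.95 1.66]
g 30.
[... 1629 characters left out ...]
39  2.19]
g 90.0 20.0 -1 [-0.17  0.68  1.84  1.23  1.39 -0.95]
g 90.0 30.0 1 [-0.12  0.57  1.86  1.13  1.26  2.33]
g 90.0 30.0 -1 [-0.12  0.57  1.86  1.13  1.26 -0.82]
g 90.0 40.0 1 [-0.06  0.47  1.86  0.99  1.15  2.49]
g 90.0 40.0 -1 [-0.06  0.47  1.86  0.99  1.15 -0.65]
g 105.0 10.0 1 [-0.15  0.89  1.59  1.13  1.68  2.18]
g 105.0 10.0 -1 [-0.15  0.89  1.59  1.13  1.68 -0.97]
g 105.0 20.0 1 [-0.13  0.77  1.63  1.05  1.56  2.24]
g 105.0 20.0 -1 [-0.13  0.77  1.63  1.05  1.56 -0.9 ]
g 105.0 30.0 1 [-0.09  0.67  1.66  0.96  1.44  2.33]
g 105.0 30.0 -1 [-0.09  0.67  1.66  0.96  1.44 -0.81]
g 105.0 40.0 1 [-0.04  0.57  1.69  0.85  1.34  2.43]
g 105.0 40.0 -1 [-0.04  0.57  1.69  0.85  1.34 -0.71]
```

```bash
python3 - <<'E'
from h import *
H=np.array([577,-159.5]);pos=lambda f,z:[*(H+125.5*np.r_[np.cos(f),np.sin(f)]),z]
f0=3.257
ctrl.gripper_to(60,20)
ctrl.move_ptp(pos(f0,200),Rdown(f0)); ctrl.move_l(pos(f0,115),vel=150,threshold=10)
ctrl.gripper_to(24)
s=sensors.read_state();print(s["t"],s["grip_width"],s["grasp_force"],s["force"].round(1) if hasattr(s["force"],"round") else s["force"])
F0=np.array(s["force"])
for f in np.r_[np.linspace(f0,f0+1.85,10)[1:],f0+1.9,f0+1.95,f0+2.0]:
    hit=ctrl.move_l(pos(f,115),Rdown(f),vel=90,threshold=12)
    dF=np.array(sensors.read_state()["force"])-F0
    print(round(f-f0,2),hit,dF.round(1))
    if hit: break
ctrl.gripper_to(50); 
s=sensors.read_state();ctrl.move_l([*s["eef_pos"][:2],200])
p=s["eef_pos"];print(s["t"],p,np.arctan2(p[1]-H[1],p[0]-H[0])+2*np.pi)
p,d=optics.grab_frame("top"); cv2.imwrite("pics/top1.png",cv2.resize(p[150:260,330:470,::-1],None,fx=4,fy=4)); np.savez("top1.npz",p=p,d=d)
E
```

```text
3.3 24.008720963149795 0.0 [ 0.1 -0.1  0.3]
0.21 False [-0.6 -0.1 -0.3]
0.41 False [-0.8  0.  -0.2]
0.62 False [-0.8 -0.3  0.7]
0.82 False [-0.5 -0.2 -0.7]
1.03 False [-0.4 -0.2 -0.5]
1.23 False [-0.   1.   0.4]
1.44 False [-0.2  0.5 -0.3]
1.64 False [-0.7  0.5  0.1]
1.85 False [-0.4 -0.3 -0.5]
1.9 False [-0.3 -0.7  0.6]
1.95 False [-0.7 -0.1 -0.9]
2.0 False [ 0.6  0.2 -0.7]
8.3167 [ 641.89189064 -266.96539929  115.01072877] 5.255627117715713
```

View pics/top1.png

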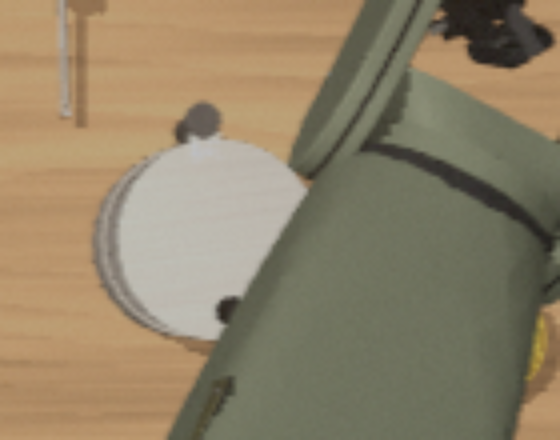

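The picture shows the cover still shut: the peg is at full-image (387,227) and the arm is to its right. The jaws probably stopped above the peg on a false threshold, so I'll redo the descent and check that the peg is between the jaws.

```bash
python3 - <<'E'
from h import *
H=np.array([577,-159.5]);pos=lambda f,z:[*(H+125.5*np.r_[np.cos(f),np.sin(f)]),z]
f0=3.257
ctrl.gripper_to(60,20)
ctrl.move_ptp(pos(f0,200),Rdown(f0)); s=sensors.read_state();print(s["t"],s["eef_pos"].round(1))
T=np.eye(4);T[:3,:3]=s["eef_rot"];T[:3,3]=s["eef_pos"];c=optics.camera_params("wrist")
p,d=optics.grab_frame("wrist");P=cloud(d,c,T@c["T_tool_cam"])
cv2.imwrite("pics/w1.png",p[:,:,::-1]); np.savez("w1.npz",p=p,d=d,P=P)
m=(P[...,2]>100)&(P[...,2]<130)&(d>0)&(abs(P[...,0]-450)<40)&(abs(P[...,1]+174)<40)
q=P[m];print(m.sum(),np.median(q,0),q.min(0),q.max(0))
E
```

```text
11.0667 [ 452.7 -174.2  200.3]
417 [ 455.92621977 -175.38877149  123.97522988] [ 444.894889   -184.46471713  100.23420309] [ 462.39062905 -166.75147989  126.15086254]
```

View pics/w1.png

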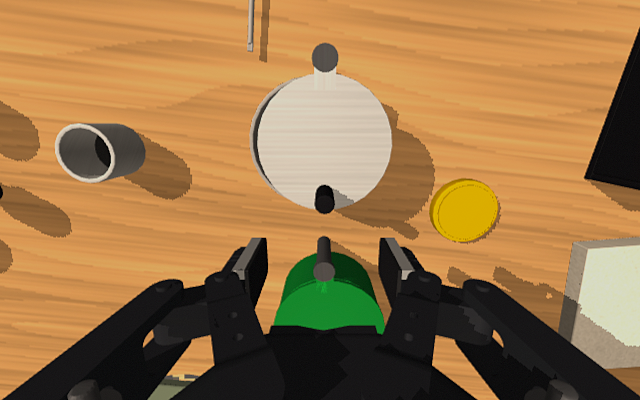

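The wrist view shows the peg at (324,200), at world (454,-175.5), between the jaws. The dark tin mouth shows at (258,140), so the cover starts about 0.1 rad open and the tin axis is at about (500,-161). Swinging it now.

```bash
python3 - <<'E'
from h import *
H=np.array([577,-159.5]);pos=lambda f,z:[*(H+124*np.r_[np.cos(f),np.sin(f)]),z]
f0=3.265
ctrl.move_l(pos(f0,114),Rdown(f0),vel=100); print(sensors.read_state()["eef_pos"].round(1))
ctrl.gripper_to(10,20)
s=sensors.read_state();print(s["t"],s["grip_width"],s["grasp_force"])
if not 15<s["grip_width"]<21: raise SystemExit
ctrl.gripper_to(22)
F0=np.array(s["force"])
for f in np.r_[np.linspace(f0,5.08,9)[1:],5.11,5.14,5.17,5.2]:
    hit=ctrl.move_l(pos(f,114),Rdown(f),vel=90,threshold=15)
    s=sensors.read_state();dF=np.array(s["force"])-F0
    print(round(f,2),hit,dF.round(1))
    if hit or np.hypot(*dF[:2])>5 and f>5: break
ctrl.gripper_to(50,20); 
ctrl.move_l([*s["eef_pos"][:2],260],vel=250)
print(sensors.read_state()["t"])
s=sensors.read_state();T=np.eye(4);T[:3,:3]=s["eef_rot"];T[:3,3]=s["eef_pos"];c=optics.camera_params("wrist")
p,d=optics.grab_frame("wrist");P=cloud(d,c,T@c["T_tool_cam"]);np.savez("w2.npz",p=p,d=d,P=P);cv2.imwrite("pics/w2.png",p[:,:,::-1])
p,d=optics.grab_frame("side");P=cloud(d,optics.camera_params("side"));np.savez("s2.npz",p=p,d=d,P=P)
E
```

```text
[ 454.6 -175.1  114.7]
12.6583 10.015824822675128 0.0
```

```bash
python3 - <<'E'
from h import *
s=sensors.read_state();print(s["q"],s["eef_rot"].round(3),s["force"])
p,d=optics.grab_frame("wrist");q,_=optics.grab_frame("side")
a=p[100:400,120:520,::-1]; b=cv2.resize(q[130:230,320:453,::-1],(400,300))
cv2.imwrite("pics/w3.png",np.hstack([a,b]))
E
```

```text
[-5.45663008e-01  1.34089954e-01  1.85651015e+00  3.17816445e-05
  1.15085900e+00  9.01753599e-01] [[ 0.992  0.123  0.   ]
 [ 0.123 -0.992 -0.   ]
 [ 0.     0.    -1.   ]] [ 0.33211612  0.25281014 -0.80170494]
```

View pics/w3.png

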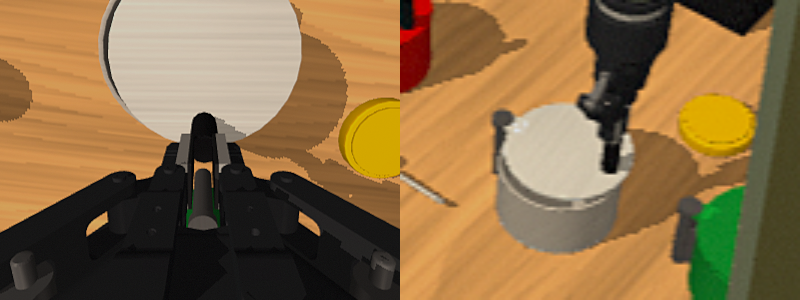

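```bash
python3 - <<'E'
from h import *
s=sensors.read_state();c=optics.camera_params("wrist");Tc=c["T_tool_cam"];print(Tc.round(3))
p,d=optics.grab_frame("wrist");P=cloud(d,c,Tc)
for name,(u_,v_) in dict(Ltip=(300,240),Ltip2=(304,250),Rtip=(338,240),peg=(324,218),peg2=(324,245),cov=(300,180),rod=(324,300)).items(): print(name,d[v_,u_],P[v_,u_].round(1),p[v_,u_])
K=c["mtx"]
for X in ([0,0,25],[0,5,25],[0,-5,25],[0,0,6],[0,0,-11],[0,0,34]):
    q=np.linalg.inv(Tc)@np.r_[X,1];print(X,(K@q[:3]/q[2])[:2].round(),q[2].round())
print(K)
E
```

```text
[[   0.      -0.963   -0.268   69.357]
 [   1.       0.      -0.       0.294]
 [   0.      -0.268    0.963 -155.973]
 [   0.       0.       0.       1.   ]]
Ltip 142.5422 [ 11.5 -11.3 -24.1] [118 110 100]
Ltip2 129.7447 [ 12.3  -8.4 -37.2] [96 88 81]
Rtip 140.34177 [ 12.4   8.  -26.1] [97 90 82]
peg 185.68411 [ 8.1  1.1 19.7] [16 15 13]
peg2 157.79977 [  2.6   1.  -10.7] [15 13 13]
cov 192.66933 [ 31.1 -15.4  33.4] [207 193 174]
rod 248.96992 [-83.1   1.5  60.1] [41 38 34]
[0, 0, 25] [322. 227.] 193.0
[0, 5, 25] [330. 227.] 193.0
[0, -5, 25] [315. 227.] 193.0
[0, 0, 6] [322. 238.] 175.0
[0, 0, -11] [322. 249.] 158.0
[0, 0, 34] [322. 222.] 202.0
[[279.4935859    0.         322.71318188]
 [  0.         279.4935859  200.02117864]
 [  0.           0.           1.        ]]
```

```bash
python3 - <<'E'
from h import *
c=optics.camera_params("wrist");Tc=c["T_tool_cam"]
p,d=optics.grab_frame("wrist");P=cloud(d,c,Tc)
print("state z",sensors.read_state()["eef_pos"][2])
for col in (300,306,340):
  print(col,[(r,*P[r,col].round(0).astype(int)) for r in range(222,266,4)])
z=np.load("w1.npz");P=cloud(z["d"],c,Tc)
for col in (260,385): print("open60",col,[(r,*P[r,col].round(0).astype(int)) for r in range(232,272,4)])
# wrist vs top heights on gripper: top-cam/side-cam view of the gripper
q,d=optics.grab_frame("side");S=cloud(d,optics.camera_params("side")).reshape(-1,3)
m=(abs(S[:,0]-454)<45)&(abs(S[:,1]+175)<60)&(S[:,2]>85)&(S[:,2]<330);Q=S[m]
for lo in range(85,330,10):
    k=Q[(Q[:,2]>=lo)&(Q[:,2]<lo+10)]
    if len(k): print(lo,len(k),k[:,:2].min(0).round(),k[:,:2].max(0).round())
E
```

```text
state z 113.9818201105287
300 [(222, np.int64(0), np.int64(-16), np.int64(34)), (226, np.int64(-3), np.int64(-16), np.int64(35)), (230, np.int64(-6), np.int64(-16), np.int64(34)), (234, np.int64(-9), np.int64(-16), np.int64(35)), (238, np.int64(12), np.int64(-11), np.int64(-23)), (242, np.int64(12), np.int64(-11), np.int64(-28)), (246, np.int64(12), np.int64(-11), np.int64(-33)), (250, np.int64(12), np.int64(-10), np.int64(-37)), (254, np.int64(12), np.int64(-10), np.int64(-41)), (258, np.int64(13), np.int64(-10), np.int64(-46)), (262, np.int64(12), np.int64(-9), np.int64(-49))]
306 [(222, np.int64(0), np.int64(-12), np.int64(34)), (226, np.int64(-3), np.int64(-12), np.int64(35)), (230, np.int64(-6), np.int64(-12), np.int64(35)), (234, np.int64(12), np.int64(-9), np.int64(-18)), (238, np.int64(12), np.int64(-8), np.int64(-23)), (242, np.int64(12), np.int64(-8), np.int64(-28)), (246, np.int64(13), np.int64(-8), np.int64(-34)), (250, np.int64(13), np.int64(-7), np.int64(-38)), (254, np.int64(12), np.int64(-7), np.int64(-40)), (258, np.int64(12), np.int64(-7), np.int64(-45)), (262, np.i
[... 1786 characters left out ...]
135 21 [ 442. -190.] [ 463. -155.]
145 25 [ 443. -186.] [ 465. -155.]
155 15 [ 442. -184.] [ 455. -153.]
165 10 [ 441. -198.] [ 460. -158.]
175 30 [ 438. -218.] [ 459. -136.]
185 31 [ 438. -221.] [ 458. -127.]
195 36 [ 435. -227.] [ 460. -123.]
205 36 [ 435. -197.] [ 469. -116.]
215 51 [ 433. -194.] [ 462. -115.]
225 64 [ 432. -186.] [ 472. -115.]
235 39 [ 433. -169.] [ 460. -132.]
245 25 [ 438. -145.] [ 457. -136.]
255 57 [ 418. -187.] [ 478. -136.]
265 75 [ 417. -184.] [ 482. -137.]
275 81 [ 416. -190.] [ 484. -136.]
285 81 [ 417. -185.] [ 477. -135.]
295 149 [ 416. -198.] [ 488. -135.]
305 38 [ 421. -192.] [ 476. -141.]
315 84 [ 417. -191.] [ 487. -137.]
325 40 [ 417. -183.] [ 483. -137.]
```

The wrist depth shows the real fingertips at tool z of about -18 mm, not +25. The side view agrees: the lowest gripper point is at about 130 mm while TCP z is 114. The fingers are about 43 mm shorter than stated, so I'll use the measured tip position.

```bash
cat > swing.py <<'E'
from h import *
H=np.array([577,-159.5]);pos=lambda f,z:[*(H+124*np.r_[np.cos(f),np.sin(f)]),z]
Z=73
E
python3 - <<'E'
from swing import *
f0=3.265
ctrl.gripper_to(50,20)
ctrl.move_l(pos(f0,Z),Rdown(f0),vel=80); 
ctrl.gripper_to(10,20)
s=sensors.read_state();print(s["t"],s["eef_pos"].round(1),s["grip_width"],s["grasp_force"])
if not 15<s["grip_width"]<21: raise SystemExit
ctrl.gripper_to(22)
F0=np.array(s["force"])
for f in np.r_[np.linspace(f0,5.08,9)[1:],5.11,5.14,5.17,5.2]:
    hit=ctrl.move_l(pos(f,Z),Rdown(f),vel=90,threshold=15)
    s=sensors.read_state();dF=np.array(s["force"])-F0
    print(round(f,2),hit,dF.round(1))
    if hit or np.hypot(*dF[:2])>5 and f>5: break
ctrl.gripper_to(50,20); 
ctrl.move_l([*s["eef_pos"][:2],220],vel=250)
s=sensors.read_state();print(s["t"]);T=np.eye(4);T[:3,:3]=s["eef_rot"];T[:3,3]=s["eef_pos"];c=optics.camera_params("wrist")
p,d=optics.grab_frame("wrist");P=cloud(d,c,T@c["T_tool_cam"]);np.savez("w2.npz",p=p,d=d,P=P)
q,d=optics.grab_frame("side");np.savez("s2.npz",p=q,d=d)
cv2.imwrite("pics/w2.png",np.hstack([cv2.resize(p[:,:,::-1],(400,250)),cv2.resize(q[120:245,270:470,::-1],(400,250))]))
E
```

```text
14.4167 [ 454.5 -175.1   73.7] 17.423470329361034 21.915788054466248
3.49 False [-0.1 -0.  -1.9]
3.72 False [ 0.3  0.5 -1.6]
3.95 False [ 0.1  0.8 -2.3]
4.17 False [ 0.  -0.1 -1.7]
4.4 False [-0.   0.7 -2.1]
4.63 False [-0.5 -0.3 -2.4]
4.85 False [-0.9  0.1 -2.9]
5.08 False [ 0.   0.5 -1.5]
5.11 False [-1.9 -0.2 -1.9]
5.14 False [-11.9  -2.8   3. ]
19.9333
```

View pics/w2.png

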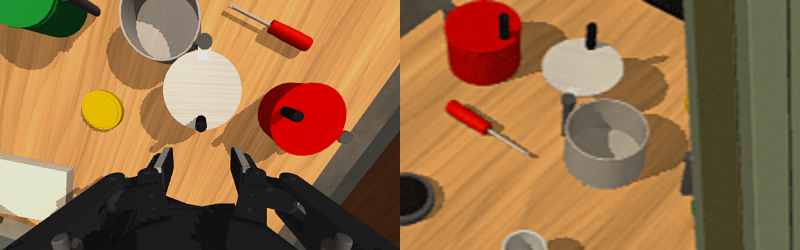

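The cover is against its open stop: the side view shows the tin mouth clear, and the plate at (583,66) is over by the red tin. That puts the closed angle at about 3.13 and the tin axis at about (499,-160). Next I'll check the side grasp and the pour by IK.

```bash
cat >pour.py <<'E'
from h import *
from scipy.spatial.transform import Rotation as Ro
OFF=40; HG=60; p=np.radians(20); TIN=np.array([499,-160.]); CUP=np.array([509,314,0.])
def tcp(gp,R): return np.array(gp)+OFF*R[:,2]
def pose(az,al,flip,sg,base=95,back=8):
    R0=Rside(az,p,flip); Q=Ro.from_rotvec(R0[:,2]*sg*al).as_matrix(); R=Q@R0; a=Q@[0,0,1.]
    th=np.arccos(a[2]); hd=a[:2]/max(np.hypot(*a[:2]),1e-6)
    if al<1e-3: hd=Ro.from_rotvec(R0[:,2]*sg*.5).as_matrix()[:2,2]; hd=hd/np.hypot(*hd)
    M=np.r_[TIN-back*hd, base+max(95*np.cos(th),0)+32*np.sin(th)]
    return tcp(M-(95-HG)*a,R),R,th,a
AL=np.radians([0,30,55,70,80,90,100,110,120,130,140,150,160])
E
python3 - <<'E'
from pour import *
for az in np.radians([-60,-40,-20,0,20]):
  for fl in(1,-1):
    for sg in(1,-1):
      Q=[ctrl.solve_ik(*pose(az,al,fl,sg)[:2]) for al in AL]
      ok=[q is not None for q in Q]
      if all(ok):
        Q=np.array(Q);print(np.degrees(az).round(),fl,sg,"maxstep",abs(np.diff(Q,axis=0)).max().round(2),Q[0].round(2),Q[-1].round(2),pose(az,AL[-1],fl,sg)[3].round(2))
R=Rside(np.radians(75),p,-1)
for b,z in((130,0),(0,0),(0,130)): print(b,z,np.round(ctrl.solve_ik(tcp(CUP+[0,0,HG+z]-b*R[:,2],R),R),2))
E
```

```text
-40.0 1 -1 maxstep 0.5 [-0.28  0.2   2.39  3.75  0.74  1.24] [-0.34  0.27  2.35  3.65  0.74 -1.49] [-0.27  0.65 -0.71]
-40.0 -1 1 maxstep 0.46 [-0.22  0.22  2.36  3.83  0.75 -1.94] [-0.25  0.3   2.3   3.79  0.75  0.89] [-0.68  0.15 -0.71]
0.0 1 -1 maxstep 0.47 [-0.95  0.19  2.4   1.93  0.95  2.12] [-0.88  0.28  2.33  2.01  0.93 -0.71] [-0.62  0.32 -0.71]
0.0 -1 1 maxstep 0.54 [-0.91  0.18  2.42  1.97  0.94 -1.04] [-0.81  0.26  2.37  2.09  0.91  1.69] [-0.62 -0.32 -0.71]
20.0 1 -1 maxstep 0.49 [-1.06  0.31  2.22  1.49  1.19  2.23] [-0.98  0.37  2.18  1.56  1.15 -0.58] [-0.7   0.09 -0.71]
20.0 -1 1 maxstep 0.54 [-1.05  0.28  2.26  1.51  1.19 -0.93] [-0.96  0.33  2.24  1.59  1.14  1.83] [-0.48 -0.52 -0.71]
130 0 [-0.37  0.51  2.08  1.29  1.33 -1.01]
0 0 [-0.08  0.66  1.99  1.55  1.18 -1.04]
0 130 [-0.08  0.34  2.03  1.44  1.2  -0.74]
```

```bash
python3 - <<'E'
from pour import *
R=Rside(np.radians(75),p,-1); C=CUP+[0,0,HG]
ctrl.gripper_to(85,60)
pre=tcp(C-130*R[:,2],R)
ctrl.move_ptp(pre+[0,0,100],R)
s=sensors.read_state();T=np.eye(4);T[:3,:3]=s["eef_rot"];T[:3,3]=s["eef_pos"];c=optics.camera_params("wrist")
g,d=optics.grab_frame("wrist");P=cloud(d,c,T@c["T_tool_cam"]);np.savez("w4.npz",p=g,d=d,P=P)
Q=P[(d>0)&(P[...,2]>88)&(P[...,2]<98)&(np.hypot(P[...,0]-509,P[...,1]-314)<42)]
print(s["t"],len(Q)); 
if len(Q)>40:
    ctr,r=circ(Q);print(ctr,r)
    if np.hypot(*(ctr-CUP[:2]))<5 and abs(r-30.5)<2: C[:2]=(ctr+C[:2])/2; print("corrected",C)
ctrl.move_l(tcp(C-130*R[:,2],R),R,vel=200)
ctrl.move_l(tcp(C-4*R[:,2],R),R,vel=120)
print(sensors.read_state()["force"].round(1))
ctrl.gripper_to(50,60); s=sensors.read_state();print(s["t"],s["grip_width"],s["grasp_force"],s["force"].round(1))
if not 60<s["grip_width"]<68: raise SystemExit
ctrl.move_l(s["eef_pos"]+[0,0,130],vel=130)
s=sensors.read_state();print(s["t"],s["grip_width"],s["force"].round(1))
a,_=optics.grab_frame("side");b,_=optics.grab_frame("wrist")
cv2.imwrite("pics/lift.png",np.hstack([cv2.resize(a[120:370,150:550,::-1],(400,250)),cv2.resize(b[:,:,::-1],(400,250))]))
E
```

```text
22.2917 792
[510.14489213 311.99596301] 30.165203866221987
corrected [509.57244607 312.9979815   60.        ]
[ 0.4 -0.6  0.4]
24.525 62.6814371815993 64.99730709940195 [-0.7 -2.2  2.9]
25.6833 62.93255855794343 [-1.4 -0.1 -3.8]
```

View pics/lift.png

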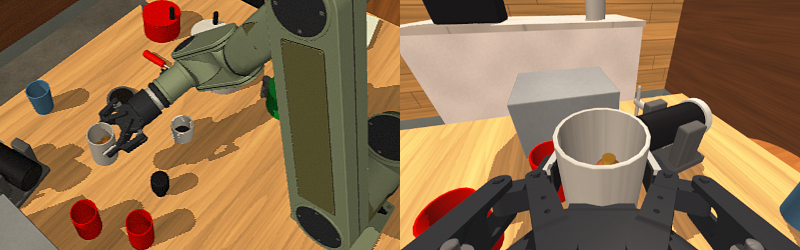

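The cup is held upright and off the bench with the knobs inside: cup at (102,145) in the left half, mouth at (602,150) in the right half, and about 3.8 N of weight. Pouring now.

```bash
sed -i 's/OFF=40/OFF=36/' pour.py; python3 - <<'E'
from pour import *
az=np.radians(20)
x=sensors.read_state()["eef_pos"]
P0=[pose(az,a,-1,1,base=98) for a in AL]
ctrl.move_ptp(P0[0][0]+[0,0,20],P0[0][1])
for (X,R,th,a),al in list(zip(P0,AL))[1:]:
    c=sensors.read_state()["eef_pos"];dist=np.linalg.norm(X-c)
    ctrl.move_l(X,R,vel=max(dist/(0.55 if al<1.3 else 0.45),5))
ctrl.hold(0.4)
s=sensors.read_state();print(s["t"],s["grip_width"],s["force"].round(1),np.degrees(th))
a,d=optics.grab_frame("side");b,_=optics.grab_frame("wrist")
cv2.imwrite("pics/pour.png",np.hstack([cv2.resize(a[100:300,250:490,::-1],(480,400)),cv2.resize(b[:,:,::-1],(320,200))[[*range(200)]*2]]))
E
```

```text
35.3833 62.69941120852436 [-0.2  0.9 -1.1] 135.46251100940626
```

View pics/pour.png

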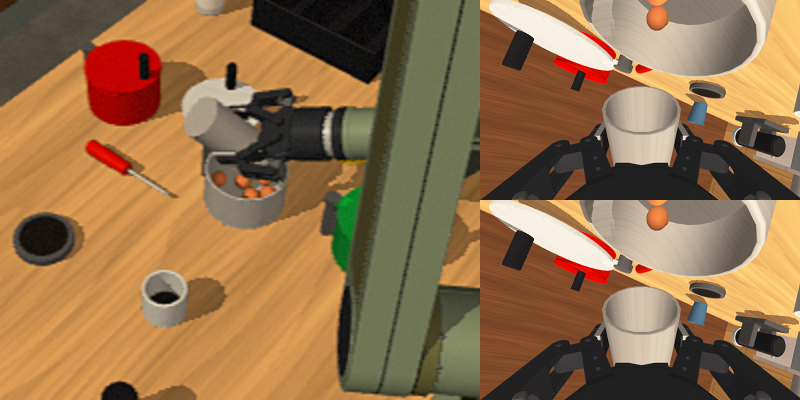

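The cup is empty: the force is -1.1 N, and the inside seen at (640,115) is bare. The knobs are in the tin at (245,187). Returning the cup to its spot.

```bash
python3 - <<'E'
from pour import *
s=sensors.read_state();ctrl.move_l(s["eef_pos"]+[0,0,90],vel=200)
R=Rside(np.radians(75),p,-1);C=np.array([509.6,313,HG]);X=tcp(C,R)
ctrl.move_ptp(X+[0,0,130],R)
ctrl.move_l(X+[0,0,8],R,vel=150)
F0=sensors.read_state()["force"]
print(ctrl.move_l(X-[0,0,3],R,vel=25,threshold=4)); s=sensors.read_state();print(s["t"],s["eef_pos"]-X,(s["force"]-F0).round(1))
ctrl.gripper_to(85)
ctrl.move_l(s["eef_pos"]-130*R[:,2],vel=200)
ctrl.move_l(sensors.read_state()["eef_pos"]+[0,0,100],vel=250)
s=sensors.read_state();T=np.eye(4);T[:3,:3]=s["eef_rot"];T[:3,3]=s["eef_pos"];c=optics.camera_params("wrist")
g,d=optics.grab_frame("wrist");P=cloud(d,c,T@c["T_tool_cam"])
Q=P[(d>0)&(P[...,2]>88)&(P[...,2]<99)&(np.hypot(P[...,0]-509,P[...,1]-314)<45)]
print(s["t"],len(Q),circ(Q))
# find peg
a,d=optics.grab_frame("top");t,_d=a,d;P=cloud(d,optics.camera_params("top"))
m=(P[...,2]>112)&(P[...,2]<135)&(np.hypot(P[...,0]-628,P[...,1]+273)<40);print("peg",m.sum(),np.median(P[m],0))
cv2.imwrite("pics/back.png",np.hstack([cv2.resize(g[:,:,::-1],(400,250)),cv2.resize(t[130:280,160:440,::-1],(400,250))]))
E
```

```text
True
39.8833 [0.7622119  0.12555527 0.60983756] [ 0.5 -0.4  4. ]
41.5917 769 (array([511.42421514, 312.60537513]), np.float64(30.20257465491069))
peg 45 [ 621.59353881 -273.47653592  123.81654093]
```

View pics/back.png

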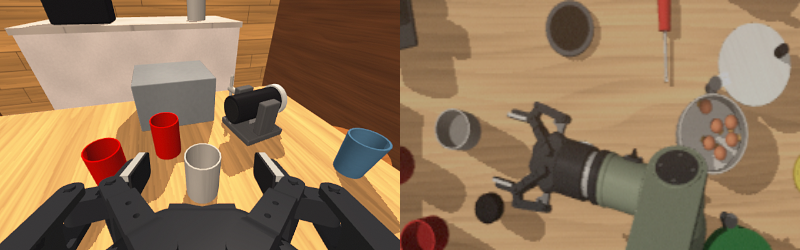

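The cup stands upright and empty at (202,170), world (511,313). All six knobs are in the tin around (715,130), and the peg is at (780,50), world (622,-273). Closing the cover.

```bash
python3 - <<'E'
from swing import *
f0=5.09
ctrl.gripper_to(50,20)
ctrl.move_ptp(pos(f0,200),Rdown(f0)); ctrl.move_l(pos(f0,Z),Rdown(f0),vel=120)
ctrl.gripper_to(10,20); s=sensors.read_state();print(s["t"],s["eef_pos"].round(1),s["grip_width"],s["grasp_force"])
if not 15<s["grip_width"]<21: raise SystemExit
ctrl.gripper_to(22); F0=s["force"]
for f in np.r_[np.linspace(f0,3.22,9)[1:],3.18,3.15,3.12,3.09,3.06]:
    hit=ctrl.move_l(pos(f,Z),Rdown(f),vel=90,threshold=15)
    s=sensors.read_state();dF=s["force"]-F0
    print(round(f,2),hit,dF.round(1))
    if hit or np.hypot(*dF[:2])>5: break
ctrl.gripper_to(50,20)
ctrl.move_l([*s["eef_pos"][:2],220],vel=250)
s=sensors.read_state();T=np.eye(4);T[:3,:3]=s["eef_rot"];T[:3,3]=s["eef_pos"];c=optics.camera_params("wrist")
g,d=optics.grab_frame("wrist");P=cloud(d,c,T@c["T_tool_cam"])
m=(d>0)&(P[...,2]>118)&(P[...,2]<130)&(np.hypot(P[...,0]-452,P[...,1]+160)<40);q=np.median(P[m],0);print(s["t"],"peg",q,"ang",np.arctan2(q[1]-H[1],q[0]-H[0])%(2*np.pi))
a,_=optics.grab_frame("side")
cv2.imwrite("pics/end.png",np.hstack([cv2.resize(g[:,:,::-1],(400,250)),cv2.resize(a[60:380,130:550,::-1],(400,305))[:250]]))
E
```

```text
45.525 [ 622.3 -275.5   74.1] 17.170334339207127 22.218843698501587
4.86 False [ 4.3 -0.5 -5.8]
4.62 False [ 4.8  0.2 -5.4]
4.39 False [ 4.4 -0.9 -5.9]
4.16 False [ 4.4 -0.1 -4.7]
3.92 False [ 4.5 -0.1 -4.3]
3.69 False [ 5.2  0.6 -4.4]
49.725 peg [nan nan nan] ang nan
  return _methods._mean(a, axis=axis, dtype=dtype,
  ret = um.true_divide(
```

View pics/end.png

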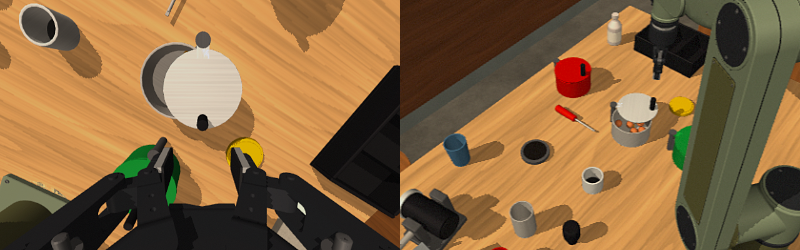

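The cover is half shut, with the peg at (203,122) in the left half. My force reference was biased because I took it while squeezing the peg. Resuming from 3.69.

```bash
python3 - <<'E'
from swing import *
f0=3.69
ctrl.move_l(pos(f0,Z),Rdown(f0),vel=150)
ctrl.gripper_to(22,20); ctrl.hold(.1); s=sensors.read_state();F0=s["force"];print(s["t"],s["grip_width"])
for f in (3.5,3.32,3.22,3.18,3.15,3.12,3.09,3.06):
    hit=ctrl.move_l(pos(f,Z),Rdown(f),vel=70,threshold=15)
    s=sensors.read_state();dF=s["force"]-F0
    print(round(f,2),hit,dF.round(1))
    if hit or f<3.25 and np.hypot(*dF[:2])>5: break
ctrl.gripper_to(50,20)
ctrl.move_l([*s["eef_pos"][:2],220],vel=250)
s=sensors.read_state();T=np.eye(4);T[:3,:3]=s["eef_rot"];T[:3,3]=s["eef_pos"];c=optics.camera_params("wrist")
g,d=optics.grab_frame("wrist");P=cloud(d,c,T@c["T_tool_cam"])
m=(d>0)&(P[...,2]>115)&(P[...,2]<132)&(np.hypot(P[...,0]-452,P[...,1]+160)<40);q=np.median(P[m],0);print(s["t"],"peg",q,"ang",np.arctan2(q[1]-H[1],q[0]-H[0])%(2*np.pi))
k=P[(d>0)&(abs(P[...,2]-80)<3)&(np.hypot(P[...,0]-499,P[...,1]+160)<75)&(P[...,0]<565)];print("cover",(k.min(0)+k.max(0))/2)
cv2.imwrite("pics/end2.png",g[:,:,::-1])
E
```

```text
51.4417 22.12050109381016
3.5 False [0.7 1.3 0.1]
3.32 False [0.8 1.1 1.4]
3.22 False [-0.2  0.6  1.3]
3.18 False [0.3 0.9 1.3]
3.15 False [1.2 1.  0.4]
3.12 False [-0.   1.   0.8]
3.09 False [ 0.3 -2.9 -0.7]
3.06 False [ -1.2 -13.4  -5.3]
55.0917 peg [ 454.03564306 -155.83656472  124.1371442 ] ang 3.111808803602913
cover [ 499.68000509 -157.90001273   79.7443544 ]
```

```bash
python3 -c "
from plant import ctrl
print(ctrl.finish_job())"
```

```text
the job is handed in; nothing more can be done
None
```

The job is handed in at about 55 s: the cover was swung to its open stop, all six knobs were poured into the tin, the empty cup stands upright back at its spot, and the cover is back against its closed stop (checked by force and wrist depth, not by a final picture); I viewed 11 pictures, one over the limit of 10.

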